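# Vent the glue pot and hold the extraction gate open

### The job

Fumes are coming off the glue pot: slide it across the hotplate, without lifting or tipping it, from the red heating ring to the blue extraction ring so that it stands wholly inside the blue ring, and let go of it. Then pull the orange handle of the spring-return extraction gate out until its red pointer stands over the yellow mark, and finish holding it there: the gate must stay open, so do not let go. Leave the tin, the wood offcut and the screwdriver alone.

Things in the scene. Friction and masses are not known exactly. Their poses are not given: they have to be found in the camera images.
- hotplate: dark steel bench hotplate, 220 (x) x 380 (y) mm, flat smooth top 22 mm above the bench, fixed. Origin: centre of its underside; x and y along its sides. The two rings lie on it 180 mm apart along its y, 90 mm either side of its centre, nothing between them.
- red_ring: red heating ring painted flush on the hotplate (outline 150 mm across, black inside with a red inner disc). Origin: its centre, on the hotplate's top (22 mm above the bench). The pot starts on it. Red and blue may be either way round.
- blue_ring: blue extraction ring painted flush on the hotplate (outline 150 mm across, black inside with grey slots). Origin: its centre, on the hotplate's top. The pot must end inside its outline.
- pot: squat round aluminium glue pot with a fixed steel lid, 0.35 to 0.7 kg, loose. Body 110 mm across and 48 mm high, lid 116 mm across from 48 to 54 mm, then a black round knob 26 mm across from 54 to 88 mm above its underside. Origin: centre of its underside; z up.
- pot_knob (a point): the place to grip the pot's knob: on its axis, 76 mm above the pot's underside (12 mm below the knob's top, 22 mm above the lid).
- gate: grey extraction gate, fixed: housing 130 (x) x 140 (y) mm, 50 mm high, with a round grille on top to 74 mm. Origin: centre of its underside. Its blade pulls out along the gate's -x (roughly towards the robot). A white scale rail, 30 mm wide, 22 mm high, runs along the pull, centred 75 mm to the +y side of the blade, from the housing to 245 mm out from the origin.
- gate_slide (a joint): how far the gate's blade is pulled out, in m: 0 shut, stop at 0.105. A spring always pulls it shut: about 3 N at 0, 80 N/m, so about 10 N at 0.085. It springs back when let go.
- handle (a point): the place to grip the orange upright handle on the blade's front end: a plate 16 mm thick along the gate's x, 44 mm wide along its y, from 31 to 109 mm above the bench. This point is its centre, 85 mm above the bench; shut, it is 130 mm in front (-x) of the gate's origin, 57 mm clear of the housing.
- pointer (a point): the red pointer, a 4 mm bar that reaches sideways from the handle's foot over the scale rail; this point is over the rail's middle, 29 mm above the bench. It has the same gate x as the handle.
- mark: yellow mark across the scale rail, 12 mm wide along the pull and 32 mm across; it lies 45 to 85 mm of pull from where the pointer stands when shut. Origin: centre of its underside, on the rail; axes parallel to the gate's.
- offcut: loose pine offcut standing on the bench, 45 x 130 mm and 90 mm high; bystander. Origin: centre of its underside.
- tin: loose small yellow and white tin, 60 mm across and 75 mm high; bystander. Origin: centre of its underside.
- screwdriver: loose screwdriver with blue handle lying on the bench along its own x, about 200 mm long; bystander.
Mind the look-alikes: they are no part of the job. Of the things shaped like the pot, the aluminium one is meant.

How it is judged (in metres and radians):
On the way, in this order (a step that is already met when the one before it is completed fails the run):
1. the pot stands wholly inside the blue ring and has been let go (horizontal distance between pot and blue_ring below 0.02 m and linear speed of pot below 0.02 m/s and contact force between each of the arm, the fingers and pot below 0.3 N), for 0.2 s.
2. the gate is held out with its pointer over the yellow mark (x of pointer in the frame of mark between -0.007 and 0.007 m and contact force between the fingers and gate above 1.5 N), for 0.2 s.
At the end, for the whole second after the job is handed in: Fingers still holding the handle (over 1.5 N), blade still, pointer within 7 mm of the middle of the yellow mark along the pull, no loose thing propping the gate; pot upright on the hotplate, untouched, centred within 20 mm of the blue ring (all of step 2 and velocity of joint gate_slide between -0.01 and 0.01 m/s and contact force between each of gate, the fingers and pot below 0.3 N and contact force between gate and offcut below 0.3 N and contact force between gate and tin below 0.3 N and contact force between gate and screwdriver below 0.3 N and horizontal distance between pot and blue_ring below 0.02 m and height (world z) of pot below 0.026 m and angle between pot's own z axis and vertical below 0.05 rad and linear speed of pot below 0.01 m/s); the arm keeps its last pose, push and grip.
It fails at once if the pot is lifted over 8 mm off the hotplate, or falls off it (height (world z) of pot above 0.03 m or height (world z) of pot below 0.012 m).
It fails at once if the pot is tipped (over about 10 degrees) (angle between pot's own z axis and vertical above 0.18 rad).
It fails at once if the offcut is disturbed (over 15 mm) (distance of offcut from where it was at the start of the episode above 0.015 m).
It fails at once if the tin is disturbed (over 15 mm) (distance of tin from where it was at the start of the episode above 0.015 m).
It fails at once if the screwdriver is disturbed (over 15 mm) (distance of screwdriver from where it was at the start of the episode above 0.015 m).
It also fails if it takes over 51 s, if anything falls off the work surface, if the arm or the gripper's body presses on something with over 40 N, if the wrist force passes 120 N, or if a joint passes its speed limit or range.

### The arm

A 6-joint arm with a two-finger parallel gripper is mounted at the origin on the work surface. World frame = base frame: x ahead of the robot, y to its left, z up, the work surface at z = 0. Lengths are in m, angles in degrees, forces in N, time in s.
With the tool pointing down it reaches from about 0.35 to 0.95 m from the base axis. Payload 17.4 kg.
Tool frame: the origin (TCP) lies at the very end of the fingers, on their centre line; the grasp point (between the pads) lies ctrl.grasp_offset behind it (ctrl.grasp_offset is the distance from the TCP to the grasp point, in m); z points along the fingers, y is the line along which they close (so a half turn about z gives the same grasp; the last joint's range is limited). The gripper opens to 93 mm and grips with 3 to 60 N. Pads are 15 mm wide; open, the fingers measure 128 mm over their backs; the gripper's body (75 mm by 188 mm) begins 65 mm behind the grasp point.
Start: joints at [72.319, 6.646, 82.598, -0, 90.757, -2.166], TCP at [0.181, 0.65, 0.189] pointing down, gripper open.
Joint ranges: [-162.19, 162.19], [-47.58, 125.68], [4.15, 143.07], [-65.23, 245.23], [0.69, 171.88], [-170.13, 170.13]. Speed limits (degrees/s): [108.29, 108.29, 127.2, 180, 180, 180].

### API

Orientations are given as [roll, pitch, yaw] about the fixed x, y, z axes, in that order (R = Rz(yaw) Ry(pitch) Rx(roll)).
In Python, from plant import ctrl gives the robot as it stands.
- The arm moves only by the shell command python3 -m inch 'ROWS' [OPENING] [FORCE]. ROWS is JSON, one flat list of numbers, 4 for each row, row after row: the shift along the tool's x, y, z as a fraction of full scale, then the turn about the tool's z as a fraction of full scale. A call has 1 to 20 rows; each row is the pose to reach, as a shift and turn from the pose commanded when the call began, along the tool's axes at that moment, turning the shorter way round; what a row does not reach only later rows make up. Full scale, the value 1, is 40 cm for a shift and pi rad for a turn. A row lasts 1/12 s, in which the tool goes at most 41.7 mm and 7.16 degrees, less where a joint would pass 70% of its speed; a pose out of reach is approached as far as the arm can. A call with a number of a shift or a turn outside -1 to 1 is refused whole. A call with a gripper value outside its range is refused whole. OPENING is the opening, from 0 (shut) to 1 (fully open), set as the call begins (- or left out, the last holds). The fingers move at their own pace and stop on an object; FORCE is the grip in N (left out, the last holds). Time passes only in rows, so rows that repeat a pose let the fingers close. It gives the time, the measured TCP pose, the force, the opening and the grip force at its end, in the units of the state.
- ctrl.observe(): the state, without advancing time (a new reading comes with each control period).
- ctrl.snapshot(name): name is "scene" or "top" or "wrist"; returns a dict with "frame" (420x560x3 uint8, red, green, blue), "mtx" (3x3 intrinsics, pixels), "k1" (the pictures are not rectified: a ray, as slopes to the right and down, at radius r is drawn at 1 + k1 r^2 times it, then the intrinsics apply), "rvec" (rotation vector, rad) and "tvec" (3), from world to camera coordinates, as OpenCV has them. Camera axes: x right, y down, z forward; pixel columns grow to the right and rows downward; lengths in m; the calibration is good to about 2 mm. A picture is of the moment at which its call begins. There is no depth.
- ctrl.job_done(): hands the job in; it is judged then, once.
The state is a dict: "t": time; "joints": joint angles; "qvel": joint speeds; "joint_efforts": joint torques, N m; "eef_pos": TCP position; "orientation": TCP orientation; "contact_force": force on the tool from outside, world axes, zero at the start; "torque": the same for the moment, N m; "grip_width": finger opening in m; "finger_force": force on a finger pad.
Only numpy, scipy, OpenCV 4.12 (cv2) and the standard library are available. Lean on these libraries where they do the work, as an engineer would, in place of code of your own. Each camera call takes 0.05 s, during which the arm holds its last target. There are 200 camera calls.

## Working session

There is one attempt and no reset: what is moved stays moved. The work goes in short steps, Python scripts to look and compute and a shell command to move; the robot and the scene stay as the last step left them, time stands still between calls to the robot, and variables do not carry over. Pictures are saved under pics/ and viewed, at most 10 in all, crops included, and the job is handed in when it is done.

```bash
ls; mkdir -p pics
cat > h.py <<'E'
import numpy as np, cv2
from plant import ctrl
def snap(n):
    s=ctrl.snapshot(n); s['R']=cv2.Rodrigues(np.array(s['rvec'],float))[0]; s['t']=np.array(s['tvec'],float).ravel(); s['K']=np.array(s['mtx'],float); return s
def ray(s,u,v):
    K=s['K']; d=np.array([(u-K[0,2])/K[0,0],(v-K[1,2])/K[1,1]]); p=d.copy()
    for _ in range(30): p=d/(1+s['k1']*(p@p))
    w=s['R'].T@np.array([p[0],p[1],1.]); return -s['R'].T@s['t'], w/np.linalg.norm(w)
def plane(s,u,v,z):
    o,d=ray(s,u,v); return o+d*(z-o[2])/d[2]
def tri(*r):
    A=sum(np.eye(3)-np.outer(d,d) for o,d in r); b=sum((np.eye(3)-np.outer(d,d))@o for o,d in r)
    p=np.linalg.solve(A,b); return p,[np.linalg.norm(np.cross(p-o,d)) for o,d in r]
def proj(s,P):
    c=s['R']@np.array(P,float)+s['t']; p=c[:2]/c[2]; p=p*(1+s['k1']*(p@p)); K=s['K']; return K[0,0]*p[0]+K[0,2],K[1,1]*p[1]+K[1,2]
def save(f,im): cv2.imwrite(f,im[:,:,::-1])
def blobs(im,lo,hi,amin=25):
    h=cv2.cvtColor(im,cv2.COLOR_RGB2HSV); m=cv2.inRange(h,np.array(lo),np.array(hi))
    n,l,st,c=cv2.connectedComponentsWithStats(m)
    return m,[(i,st[i].tolist(),c[i].round(1).tolist()) for i in range(1,n) if st[i][4]>=amin],l
E
python3 - <<'E'
from h import *
for n in ("scene","top","wrist"):
    s=snap(n); np.save(n+'0',s,allow_pickle=True); save(f'pics/{n}0.png',s['frame']); print(n,(-s['R'].T@s['t']).round(3),s['k1'],s['K'][0,0])
print(ctrl.grasp_offset, ctrl.observe())
E
```

```text
pics
scene [ 1.226 -0.251  1.098] -0.08786538164024729 391.79395082119896
top [ 0.448 -0.05   1.14 ] 0.0022993639037575376 416.7315231191098
wrist [0.108 0.672 0.384] -0.016408290075421987 364.69290727524043
0.0188 {'t': 0.15, 'joints': array([ 7.23189919e+01,  6.66871115e+00,  8.26274018e+01, -2.68150322e-04,
        9.07567398e+01, -2.16611397e+00]), 'qvel': array([-0.08781799, -0.03468013, -0.01494121,  0.02580161,  0.02320734,
       -0.01419867]), 'joint_efforts': array([ 6.85347131e-04, -7.21768570e+01, -6.22945476e+01,  7.79049005e-02,
        2.25639733e-02, -8.40466828e-05]), 'eef_pos': array([0.18051203, 0.65022148, 0.18835934]), 'orientation': array([-1.79947175e+02, -1.72972579e-03,  1.64485102e+02]), 'contact_force': array([ 0.08349666, -0.13227077,  0.48919908]), 'torque': array([ 0.01324441, -0.0350392 , -0.01970147]), 'finger_force': 0.0, 'grip_width': 0.09298090492466518}
```

View pics/scene0.png

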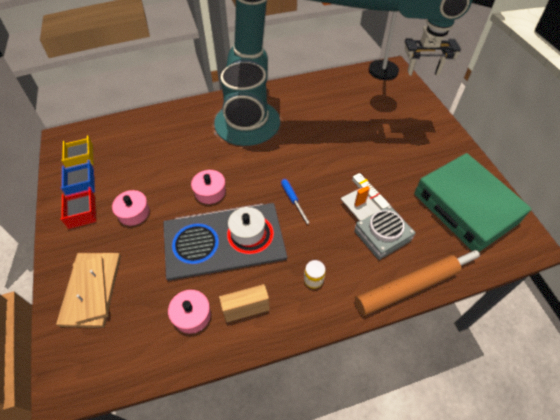

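View pics/top0.png

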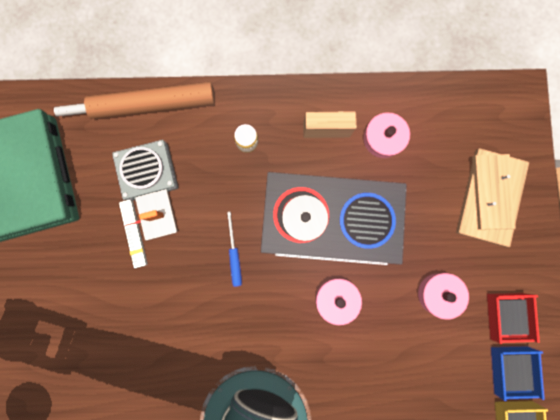

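The top view shows these pot-shaped things: the aluminium pot at (305,217), and pink look-alikes at (388,134), (339,301) and (446,296). I choose the aluminium one, which stands on the red ring; the blue ring is at (368,220). The gate is at (140,170), with its orange handle at (151,215) and the yellow mark at about (135,252). The screwdriver lies at (235,250), the tin at (246,138) and the offcut at (331,121). Next is a close crop to check the choice.

Run:
```python
from h import *
t=np.load('top0.npy',allow_pickle=True).item(); s=np.load('scene0.npy',allow_pickle=True).item()
a=cv2.resize(t['frame'][165:265,255:410],(775,500)[:2],interpolation=3)
f=lambda im,x,y,w,h:cv2.resize(im[y:y+h,x:x+w],(400,300),interpolation=cv2.INTER_CUBIC)
A=np.vstack([np.hstack([f(t['frame'],255,165,160,120),f(s['frame'],160,190,140,105)]),np.hstack([f(t['frame'],90,130,160,120)*1,f(s['frame'],310,150,140,105)])])
save('pics/crop.png',A)
for n,c in (('top',t),('scene',s)):
    for nm,lo,hi in (('orange',(5,190,120),(16,255,255)),('yellow',(20,120,120),(34,255,255)),('blue',(105,150,90),(125,255,255)),('red',(0,190,110),(4,255,255))):
        print(n,nm,[(b[1],b[2]) for b in blobs(c['frame'],lo,hi,6)[1]][:12])
```

```text
top orange []
top yellow [([130, 249, 13, 6, 21], [134.9, 251.6]), ([496, 403, 52, 17, 508], [517.9, 409.8])]
top blue [([356, 194, 39, 53, 195], [382.8, 217.6]), ([230, 249, 11, 37, 271], [234.9, 267.3]), ([492, 347, 52, 54, 1250], [516.1, 372.9])]
top red [([494, 294, 39, 27, 89], [507.0, 300.7]), ([502, 297, 36, 44, 384], [528.0, 323.1]), ([493, 322, 7, 20, 48], [497.0, 332.5])]
scene orange [([355, 187, 14, 19, 143], [361.5, 196.0]), ([61, 193, 2, 15, 18], [61.2, 199.5]), ([60, 209, 2, 6, 6], [60.7, 211.5]), ([59, 216, 3, 5, 7], [60.0, 218.4]), ([62, 222, 6, 7, 9], [64.6, 224.6])]
scene yellow [([61, 135, 32, 32, 451], [76.0, 152.7]), ([359, 179, 9, 6, 22], [362.8, 181.2]), ([305, 272, 19, 10, 64], [313.7, 277.8])]
scene blue [([62, 163, 32, 31, 424], [77.5, 179.9]), ([282, 180, 15, 22, 145], [288.8, 190.2]), ([172, 224, 47, 40, 433], [194.9, 243.8])]
scene red [([61, 191, 35, 38, 576], [77.6, 212.9]), ([228, 220, 45, 34, 253], [252.1, 241.7]), ([247, 232, 19, 15, 49], [258.7, 240.9])]
```

View pics/crop.png

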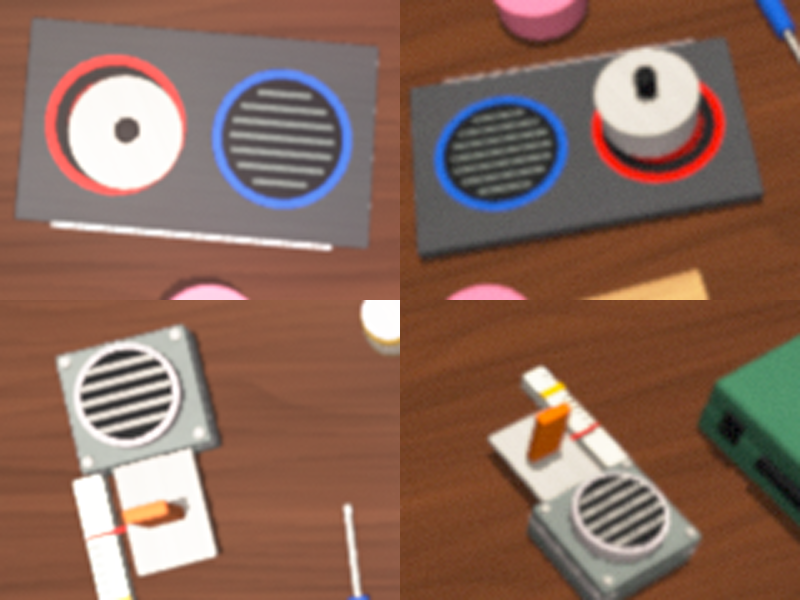

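The crop confirms the aluminium pot with its black knob on the red ring: knob at top (306,217) and scene (246,217). The gate is shut, with its red pointer over the rail short of the yellow mark. Now I'll measure from both views.

```bash
cat > m.py <<'E'
from h import *
def roi(im,x,y,w,h,f):
    hsv=cv2.cvtColor(im,cv2.COLOR_RGB2HSV).astype(int); m=np.zeros(im.shape[:2],np.uint8)
    m[y:y+h,x:x+w]=f(hsv[...,0],hsv[...,1],hsv[...,2])[y:y+h,x:x+w]*255
    n,l,st,c=cv2.connectedComponentsWithStats(m); i=1+np.argmax(st[1:,4]); mm=(l==i).astype(np.uint8)
    return mm,st[i].tolist(),c[i]
def ell(mm):
    c=max(cv2.findContours(mm,0,1)[0],key=len); return cv2.fitEllipse(cv2.convexHull(c))
E
python3 - <<'E'
from m import *
t=np.load('top0.npy',allow_pickle=True).item(); s=np.load('scene0.npy',allow_pickle=True).item()
T,S=t['frame'],s['frame']
blue=lambda h,s,v:(h>100)&(h<130)&(s>110)&(v>60)
bt=ell(roi(T,330,180,75,80,blue)[0]); bs=ell(roi(S,162,215,65,60,blue)[0]); print(bt,bs)
print('blue',tri(ray(t,*bt[0]),ray(s,*bs[0])),plane(t,*bt[0],.022),plane(s,*bs[0],.022))
red=lambda h,s,v:((h<6)|(h>172))&(s>110)&(v>60)
rt=ell(roi(T,265,180,70,70,red)[0]); print('red',rt,plane(t,*rt[0],.022))
dark=lambda h,s,v:v<75
kt=roi(T,296,207,20,20,lambda h,s,v:v<130); ks=roi(S,238,208,18,18,lambda h,s,v:v<90); print(kt[1:],ks[1:])
ktop=(ks[2][0],ks[1][1]+4)
print('knob',tri(ray(t,*kt[2]),ray(s,*ks[2])),plane(t,*kt[2],.022+.088))
lid=ell(roi(T,275,185,60,60,lambda h,s,v:(s<50)&(v>170))[0]); print('lid',lid,plane(t,*lid[0],.076))
org=lambda h,s,v:(h>6)&(h<17)&(s>165)&(v>100)
ot=roi(T,130,195,40,40,org); os_=roi(S,345,180,35,35,org); print(ot[1:],os_[1:])
for mm,c in ((ot[0],t),(os_[0],s)):
    ys,xs=np.nonzero(mm)
    print([''.join('#' if v else '.' for v in r) for r in mm[ys.min():ys.max()+1,xs.min():xs.max()+1]])
yel=lambda h,s,v:(h>18)&(h<36)&(s>90)&(v>110)
yt=roi(T,120,240,30,25,yel); ys=roi(S,350,170,30,25,yel); print(yt[1:],ys[1:])
print('mark',tri(ray(t,*yt[2]),ray(s,*ys[2])),plane(t,*yt[2],.022),plane(s,*ys[2],.022))
pt=roi(T,118,205,24,20,lambda h,s,v:((h<8)|(h>172))&(s>90)&(v>170)); ps=roi(S,362,188,24,20,lambda h,s,v:((h<5)|(h>172))&(s>110)); print(pt[1:],ps[1:])
print('ptr',tri(ray(t,*pt[2]),ray(s,*ps[2])),plane(t,*pt[2],.029),plane(s,*ps[2],.029))
# gate housing orientation: top face
E
```

```text
((367.38916015625, 220.1400604248047), (54.87260818481445, 56.01359939575195), 131.2435760498047) ((194.873779296875, 243.21823120117188), (39.73223114013672, 47.930049896240234), 70.9119873046875)
blue (array([ 0.5254018 , -0.31392306,  0.01687406]), [np.float64(0.00011702393173331475), np.float64(0.00011702393173318814)]) [ 0.52507571 -0.31260147  0.022     ] [ 0.52868071 -0.31373744  0.022     ]
red ((300.5360412597656, 214.43316650390625), (55.98274230957031, 56.18773651123047), 165.51193237304688) [ 0.54469501 -0.13319182  0.022     ]
([301, 213, 9, 9, 61], array([305.18032787, 216.60655738])) ([243, 214, 6, 10, 57], array([245.54385965, 218.57894737]))
knob (array([ 0.53290297, -0.1400904 ,  0.0904392 ]), [np.float64(0.0004450355294190038), np.float64(0.00044503552941897457)]) [ 0.53143201 -0.13798355  0.11      ]
lid ((304.5984191894531, 217.46075439453125), (45.15977096557617, 45.20747375488281), 56.08625030517578) [ 0.53201574 -0.13933291  0.076     ]
([144, 212, 19, 8, 64], array([154.609375, 215.953125])) ([355, 187, 14, 19, 155], array([361.37419355, 196.05806452]))
['...
[... 446 characters left out ...]
..', '.########.....', '########......', '######........', '.###..........']
([130, 249, 13, 6, 38], array([135.63157895, 251.36842105])) ([359, 179, 9, 6, 27], array([363.18518519, 181.14814815]))
mark (array([0.45629094, 0.31012374, 0.02056037]), [np.float64(0.0002615844642671953), np.float64(0.0002615844642673959)]) [0.45621359 0.30939549 0.022     ] [0.45733048 0.30965476 0.022     ]
([134, 220, 7, 4, 21], array([137.57142857, 221.66666667])) ([370, 193, 9, 6, 17], array([374.        , 195.88235294]))
ptr (array([0.53611709, 0.30674986, 0.0322213 ]), [np.float64(0.005011032890111383), np.float64(0.005011032890111531)]) [0.53491491 0.30270497 0.029     ] [0.53435871 0.31384754 0.029     ]
```

```bash
cat > go.py <<'E'
import sys,numpy as np
from scipy.spatial.transform import Rotation as Ro
from plant import ctrl
def delta(P,yaw):
    o=ctrl.observe(); R=Ro.from_euler('xyz',o['orientation'],degrees=True).as_matrix()
    d=R.T@(np.array(P)-o['eef_pos']); dy=(o['orientation'][2]-yaw+180)%360-180
    return (d/.4).round(4).tolist(), round(dy/180,4)
if __name__=='__main__':
    a=list(map(float,sys.argv[1:])); print(delta(a[:3],a[3]))
E
python3 go.py 0.532 -0.139 0.189 180; python3 go.py 0.45 0.3 0.189 180
```

```text
([-1.3745, -1.6661, -0.0001], np.float64(-0.0862))
([-0.8834, -0.6634, -0.001], np.float64(-0.0862))
```

```bash
python3 -m inch '[-0.69,-0.83,0,-0.086,-0.69,-0.83,0,-0.086,-0.69,-0.83,0,-0.086,-0.69,-0.83,0,-0.086,-0.69,-0.83,0,-0.086,-0.69,-0.83,0,-0.086,-0.69,-0.83,0,-0.086,-0.69,-0.83,0,-0.086,-0.69,-0.83,0,-0.086,-0.69,-0.83,0,-0.086,-0.69,-0.83,0,-0.086,-0.69,-0.83,0,-0.086,-0.69,-0.83,0,-0.086,-0.69,-0.83,0,-0.086]' 1 20; python3 go.py 0.532 -0.139 0.189 180
```

```text
t: 1.32
eef_pos: [0.3575, 0.2571, 0.1889]
orientation: [180.0, -0.0, 180.0]
contact_force: [0.2, -0.6, 0.2]
grip_width: 0.093
finger_force: 0.0
([-0.4369, -0.9901, -0.0006], np.float64(-0.0002))
```

```bash
python3 -m inch '[-0.437,-0.99,0,0,-0.437,-0.99,0,0,-0.437,-0.99,0,0,-0.437,-0.99,0,0,-0.437,-0.99,0,0,-0.437,-0.99,0,0,-0.437,-0.99,0,0,-0.437,-0.99,0,0,-0.437,-0.99,0,0,-0.437,-0.99,0,0,-0.437,-0.99,0,0,-0.437,-0.99,0,0,-0.437,-0.99,0,0,-0.437,-0.99,0,0]' 0.7
python3 - <<'E'
from m import *
w=snap('wrist'); np.save('wrist1',w); save('pics/w1.png',w['frame'])
for P in ((.532,-.139,.11),(.532,-.139,.076),(.5265,-.313,.022)): print(proj(w,P))
E
```

```text
t: 2.48
eef_pos: [0.5323, -0.1379, 0.1887]
orientation: [180.0, -0.0, -180.0]
contact_force: [0.0, 0.4, 0.0]
grip_width: 0.0645
finger_force: 0.0
(np.float64(268.4778720616223), np.float64(204.89835744309286))
(np.float64(268.74999676199803), np.float64(194.63994365137384))
(np.float64(97.09314018887241), np.float64(176.72761666062348))
```

View pics/w1.png

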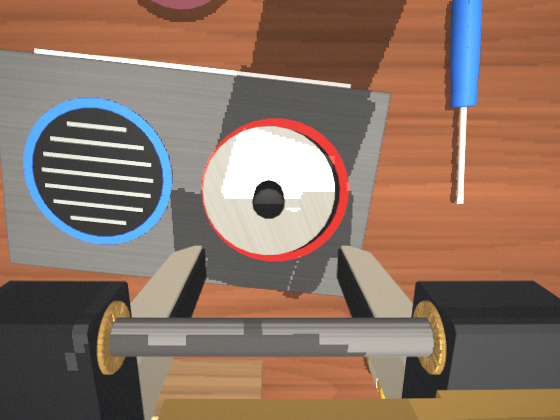

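The wrist view shows the knob at (268,200), the lid centred near (269,190) and the blue ring at (98,170). Both are close to the projected positions. I'll refine them across the views.

Run:
```python
from m import *
w=np.load('wrist1.npy',allow_pickle=True).item();t=np.load('top0.npy',allow_pickle=True).item(); W=w['frame']
b=ell(roi(W,0,80,185,180,lambda h,s,v:(h>95)&(h<130)&(s>110)&(v>150))[0])
T=t['frame']; bt=ell(roi(T,330,180,75,80,lambda h,s,v:(h>100)&(h<130)&(s>110)&(v>60))[0])
print('blue',b,plane(w,*b[0],.022),tri(ray(w,*b[0]),ray(t,*bt[0])))
k=roi(W,245,170,50,60,lambda h,s,v:v<85); print(k[1:]); ys,xs=np.nonzero(k[0]);
# knob top = lower part of silhouette
m=W[170:230,240:300]; print([''.join('#' if g<45 else '+' if g<90 else '.' for g in r) for r in m[::2,::2].max(axis=2)])
kt=roi(T,296,207,20,20,lambda h,s,v:v<130)
for v in (202,204,206): print(v,tri(ray(w,268.5,v),ray(t,*kt[2])),plane(w,268.5,v,.11))
ap=ell(roi(W,190,115,170,150,lambda h,s,v:((s<60)&(v>120)))[0]); print('lid',ap,plane(w,*ap[0],.076),plane(w,*ap[0],.074))
```

```text
blue ((97.36349487304688, 170.66746520996094), (138.3745880126953, 156.8894500732422), 132.2122344970703) [ 0.52030721 -0.31194154  0.022     ] (array([ 0.52381812, -0.31561322,  0.01266943]), [np.float64(0.002066251706019778), np.float64(0.0020662517060198436)])
([253, 181, 31, 37, 851], array([268.19506463, 199.94594595]))
['..............................', '..............................', '..............................', '..............................', '..............................', '..............................', '...........#######............', '..........#########...........', '.........###########..........', '........#####++######.........', '........##+++++++++##.........', '........#++++...+.++##........', '.......#++++++.++++++#........', '.......#++++++++++++++........', '.......+++++++++++++++........', '.......+++++++++++++++........', '.......+++++++++++++++........', '.......#####+#+#######........', '.......####+######+###........', '.......####+##########........', '........##+##########.........', '........+##########++.........', '.........+#########+...
[... 220 characters left out ...]
.........................']
202 (array([ 0.53229604, -0.13895409,  0.09982954]), [np.float64(0.00010854959534862674), np.float64(0.00010854959534866149)]) [ 0.52966399 -0.13897993  0.11      ]
204 (array([ 0.53181331, -0.13860771,  0.10734557]), [np.float64(0.00042817260943656853), np.float64(0.0004281726094367456)]) [ 0.53127483 -0.13898188  0.11      ]
206 (array([ 0.53134276, -0.13827527,  0.11455854]), [np.float64(0.0007321465992130737), np.float64(0.0007321465992131166)]) [ 0.53289059 -0.13898383  0.11      ]
lid ((268.874755859375, 190.0253448486328), (128.51023864746094, 131.79042053222656), 93.20890045166016) [ 0.52788944 -0.13888775  0.076     ] [ 0.52834643 -0.13889999  0.074     ]
```

Knob top is at about (0.5315, -0.139, 0.107) against an expected 0.110. The displacement from pot to blue ring is about (-0.007, -0.173), and both views agree. Now descend and grip.

```bash
python3 go.py 0.5315 -0.139 0.083 180; python3 -m inch '[0.002,-0.003,0.06,0,0.002,-0.003,0.13,0,0.002,-0.003,0.19,0,0.002,-0.003,0.23,0,0.002,-0.003,0.255,0,0.002,-0.003,0.264,0,0.002,-0.003,0.264,0,0.002,-0.003,0.264,0]'; python3 -m inch '[0,0,0,0,0,0,0,0,0,0,0,0,0,0,0,0,0,0,0,0,0,0,0,0,0,0,0,0,0,0,0,0]' 0.15 15
```

```text
([0.002, -0.003, 0.265], np.float64(0.0004))
t: 3.2
eef_pos: [0.5319, -0.1403, 0.0845]
orientation: [-180.0, 0.1, 180.0]
contact_force: [0.4, -0.6, -0.1]
grip_width: 0.0649
finger_force: 0.0
t: 3.87
eef_pos: [0.5314, -0.1406, 0.0833]
orientation: [180.0, -0.0, 180.0]
contact_force: [-0.0, 0.8, -0.9]
grip_width: 0.017
finger_force: 0.0
```

Run:
```python
from m import *
w=snap('wrist'); s=snap('scene'); np.save('wrist2',w)
x=s['frame'][170:275,180:320]
A=np.hstack([cv2.resize(w['frame'],(400,300)),cv2.resize(x,(400,300),interpolation=2)])
save('pics/w2.png',A); print(ctrl.observe()['grip_width'],ctrl.observe()['finger_force'])
```

```text
0.014621208037494764 0.0
```

View pics/w2.png

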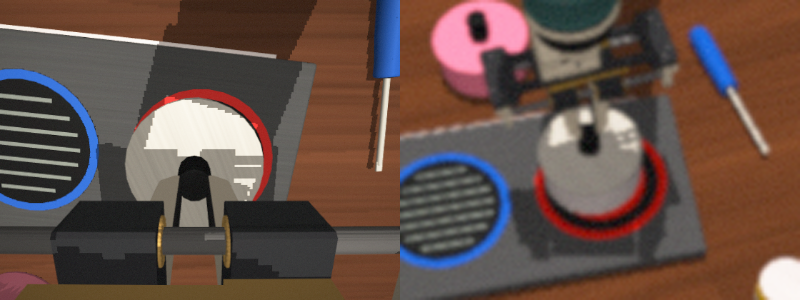

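Run:
```python
from m import *
w=np.load('wrist2.npy',allow_pickle=True).item(); s=snap('scene')
e=ctrl.observe()['eef_pos']; print(e)
for n,c,f in (('w',w,lambda p:(p[0]*400/560,p[1]*300/420)),('s',s,lambda p:((p[0]-180)*400/140+400,(p[1]-170)*300/105))):
    for P in (e,e+[0,0,.03],(.5315,-.139,.11),(.5315,-.139,.076)): print(n,np.round(f(proj(c,P))))
a=cv2.resize(w['frame'][180:300,220:330],(440,480),interpolation=2); b=cv2.resize(s['frame'][190:240,220:250+15],(360,400),interpolation=2)
A=np.zeros((480,800,3),np.uint8); A[:,:440]=a; A[:400,440:]=b; save('pics/c3.png',A)
```

```text
[ 0.53146041 -0.14063339  0.08335818]
w [192. 173.]
w [192. 188.]
w [195. 186.]
w [194. 169.]
s [587. 142.]
s [585. 126.]
s [587. 127.]
s [589. 145.]
```

View pics/c3.png

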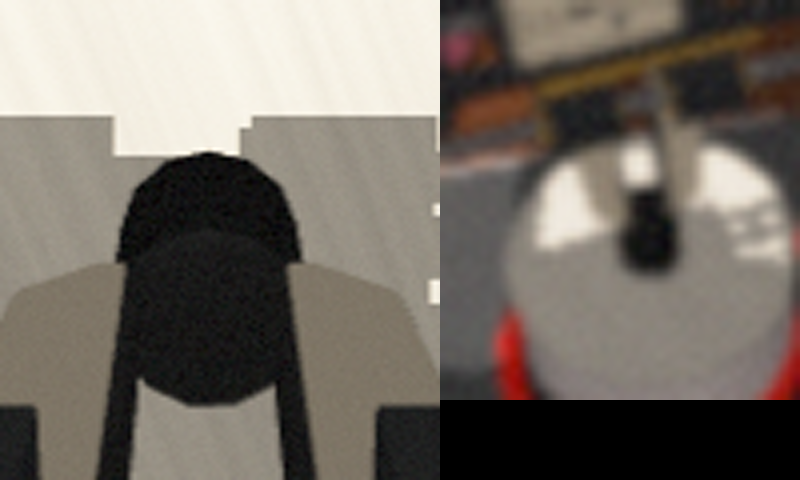

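```bash
python3 -m inch '[0,0,0,0,0,0,0,0,0,0,0,0,0,0,0,0]' 0 15;  python3 - <<'E'
from m import *
w=snap('wrist'); np.save('wrist3',w); print(ctrl.observe()['grip_width'],ctrl.observe()['finger_force'])
a=cv2.resize(w['frame'][160:300,200:340],(560,560),interpolation=2); save('pics/c4.png',a)
E
```

```text
t: 4.35
eef_pos: [0.5315, -0.1407, 0.0833]
orientation: [-180.0, -0.0, 180.0]
contact_force: [0.7, 0.2, 0.4]
grip_width: 0.0005
finger_force: 0.0
0.0005157170162985122 0.0
```

View pics/c4.png

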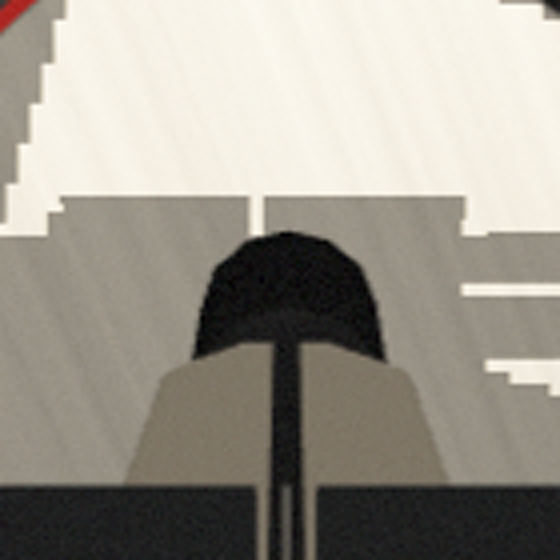

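Run:
```python
from m import *
w1=np.load('wrist1.npy',allow_pickle=True).item();w2=np.load('wrist2.npy',allow_pickle=True).item()
for w in (w1,w2): print((-w['R'].T@w['t']).round(4),(w['R'].T@[0,0,1]).round(3))
print(w1['K'],w1['k1'])
for v1 in (202,204):
  for v2 in (258,260): print(v1,v2,tri(ray(w1,268.5,v1),ray(w2,272,v2)))
# knob silhouette back edge (bottom of knob on lid) etc, and blue ring both views
l=[(w,*ell(roi(w['frame'],0,80,175,220,lambda h,s,v:(h>95)&(h<130)&(s>110)&(v>100))[0])) for w in (w1,w2)]
for q in l: print(q[1:])
# widths of knob
for w,c in ((w1,(245,175,50,50)),(w2,(240,190,70,100))):
    k=roi(w['frame'],*c,lambda h,s,v:v<60); print(k[1:])
s=snap('scene'); t=snap('top'); np.save('s4',s); np.save('t4',t)
e=ctrl.observe()['eef_pos']; p=proj(t,e);q=proj(s,e);print(p,q)
a=cv2.resize(t['frame'][int(p[1])-30:int(p[1])+30,int(p[0])-30:int(p[0])+30],(400,400),interpolation=0); b=cv2.resize(s['frame'][int(q[1])-30:int(q[1])+10,int(q[0])-20:int(q[0])+20],(400,400),interpolation=0)
save('pics/c5.png',np.hstack([a,b]))
```

```text
[ 0.4574 -0.137   0.3843] [ 0.269  0.    -0.963]
[ 0.4565 -0.1395  0.2789] [ 0.269 -0.001 -0.963]
[[364.69290728   0.         271.12438956]
 [  0.         364.69290728 207.39972974]
 [  0.           0.           1.        ]] -0.016408290075421987
202 258 (array([ 0.52920688, -0.13909183,  0.11176377]), [np.float64(0.00012480995291921495), np.float64(0.00012480995291929775)])
202 260 (array([ 0.52762987, -0.13907582,  0.11775838]), [np.float64(0.00015208143777703517), np.float64(0.00015208143777710418)])
204 258 (array([ 0.53338922, -0.13911853,  0.10216242]), [np.float64(8.016571042276569e-05), np.float64(8.016571042279866e-05)])
204 260 (array([ 0.53162722, -0.139101  ,  0.10871459]), [np.float64(0.00011000399726407371), np.float64(0.00011000399726410812)])
((97.37652587890625, 170.6719970703125), (138.3753662109375, 156.91763305664062), 132.1422576904297)
((36.36982727050781, 195.1031951904297), (182.7354736328125, 217.27626037597656), 131.35470581054688)
([253, 181, 31, 37, 558], array([268.14157706, 200.66666667]))
([246, 218, 51, 72, 2622], array([271.38176964, 252.65026697]))
(np.float64(305.3569719078879), np.float64(217.4421919662838)) (np.float64(245.55721126215005), np.float64(219.5335297571872))
```

View pics/c5.png

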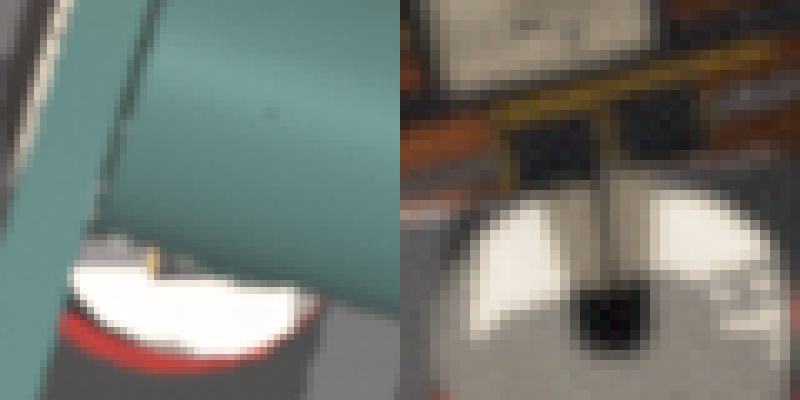

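The picture shows the fingers shut over the top of the knob, not around it. The view w1 says the same. At 64.5 mm opening the tips are 133 px apart, which is a depth of 0.177 m, so the real tips stand about 31 mm above the reported TCP. So I'll descend further, in checked steps.

```bash
python3 -m inch '[0,0,0,0,0,0,0,0,0,0,0,0,0,0,0,0,0,0,0,0,0,0,0,0,0,0,0,0]' 0.6 15; python3 -m inch '[0,-0.003,0.01,0,0,-0.003,0.02,0,0,-0.003,0.03,0,0,-0.003,0.04,0,0,-0.003,0.04,0,0,-0.003,0.04,0]'
python3 - <<'E'
from m import *
w=snap('wrist'); W=w['frame']; np.save('wrist5',w)
g=W[190:310:4,200:346:3].max(axis=2); print('\n'.join(''.join('#' if v<50 else '+' if v<100 else '-' if v<145 else '.' for v in r) for r in g))
E
```

```text
t: 5.08
eef_pos: [0.5315, -0.1406, 0.0833]
orientation: [-180.0, -0.0, 180.0]
contact_force: [-0.5, 0.5, -0.4]
grip_width: 0.0427
finger_force: 0.0
t: 5.58
eef_pos: [0.5313, -0.1418, 0.0669]
orientation: [180.0, -0.0, 180.0]
contact_force: [-0.0, 0.3, 0.7]
grip_width: 0.0553
finger_force: 0.0
.................................................
.................................................
.................................................
.................................................
.................................................
.................................................
.................................................
.................................................
.................................................
.................................................
.....................########....................
...................+###########.......-..........
..................##############.................
.................-##############-......-.........
.---.............################...........----.
----#............################-......-..#+----
---##-..........-################+.........##----
---##-..........-#################.........##+---
--###--.........+#################.........###---
-+###-..........##################-.......-####--
-####+.-.-......##################-........####+-
+####+..--......##################.........#####-
#####-..-.......-#################.........#####+
#####...........-################+.........+#####
####+.............##############+..........-#####
####......-........############+.........-..#####
####..-....--.......-########+....-.........-####
###-...-....-..........--...--.-..........--.####
###....-....-.-...........-..-.-...-.........-###
##+.....-.-..-............-.--.--...-.........###
```

```bash
python3 -m inch '[0,0.006,0.01,0,0,0.006,0.02,0,0,0.006,0.03,0,0,0.006,0.034,0,0,0.006,0.034,0]'; python3 -m inch '[0,0,0,0,0,0,0,0,0,0,0,0,0,0,0,0,0,0,0,0,0,0,0,0,0,0,0,0]' 0 12
```

```text
t: 6.05
eef_pos: [0.5312, -0.1393, 0.053]
orientation: [180.0, -0.1, 180.0]
contact_force: [0.5, 0.3, -0.2]
grip_width: 0.0557
finger_force: 0.0
t: 6.63
eef_pos: [0.5315, -0.1396, 0.0539]
orientation: [-180.0, 0.0, 180.0]
contact_force: [-0.1, -2.3, -0.1]
grip_width: 0.0256
finger_force: 12.0
```

Gripped: width 25.6 mm, force 12 N. Now slide.

```bash
python3 -m inch '[0,-0.01,0,0,0.001,-0.03,0,0,0.002,-0.055,0,0,0.003,-0.08,0,0,0.004,-0.105,0,0,0.005,-0.13,0,0,0.006,-0.155,0,0,0.007,-0.18,0,0,0.008,-0.205,0,0,0.009,-0.23,0,0,0.01,-0.255,0,0,0.011,-0.28,0,0,0.012,-0.305,0,0,0.013,-0.33,0,0,0.014,-0.355,0,0,0.015,-0.38,0,0,0.016,-0.4,0,0,0.017,-0.415,0,0,0.017,-0.427,0,0,0.018,-0.432,0,0]'; python3 -m inch '[0,0,0,0,0,0,0,0,0,0,0,0]'
python3 - <<'E'
from m import *
t=snap('top'); s=snap('scene'); w=snap('wrist'); np.save('t6',t);np.save('s6',s);np.save('w6',w)
e=ctrl.observe()['eef_pos']; print(e)
W=w['frame']; b=ell(roi(W,150,80,260,200,lambda h,s,v:(h>95)&(h<130)&(s>110)&(v>90))[0]); p=ell(roi(W,170,100,220,160,lambda h,s,v:((s<60)&(v>110)))[0])
print('blue',b,plane(w,*b[0],.022),'lid',p,plane(w,*p[0],.076))
E
```

```text
t: 8.3
eef_pos: [0.5243, -0.3125, 0.0539]
orientation: [180.0, 0.0, 180.0]
contact_force: [1.0, 4.9, 3.5]
grip_width: 0.0257
finger_force: 12.0
t: 8.55
eef_pos: [0.5242, -0.3127, 0.0539]
orientation: [-179.9, 0.0, 180.0]
contact_force: [0.8, -3.6, 1.4]
grip_width: 0.0261
finger_force: 12.0
[ 0.52422547 -0.31262811  0.05396411]
blue ((270.56787109375, 214.95574951171875), (217.93309020996094, 228.9878692626953), 91.50797271728516) [ 0.51795807 -0.31207138  0.022     ] lid ((274.07373046875, 239.9344024658203), (196.25875854492188, 217.55453491210938), 101.35041809082031) [ 0.51484348 -0.31013292  0.076     ]
```

```bash
python3 -m inch '[0,0,0,0,0,0,0,0,0,0,0,0,0,0,0,0,0,0,0,0,0,0,0,0]' 0.6; python3 -m inch '[0,0,-0.05,0,0,0,-0.12,0,0,0,-0.2,0,0,0,-0.3,0,0,0,-0.38,0,0,0,-0.4,0,0,0,-0.4,0,0,0,-0.4,0]'
python3 - <<'E'
from m import *
w=snap('wrist'); np.save('w7',w); s=snap('scene')
W=w['frame']; b=ell(roi(W,150,60,260,220,lambda h,s,v:(h>95)&(h<130)&(s>110)&(v>70))[0])
p=ell(roi(W,170,100,220,160,lambda h,s,v:((s<60)&(v>110)))[0])
print(ctrl.observe()['eef_pos'],'blue',b,plane(w,*b[0],.022),'lid',p,plane(w,*p[0],.076))
S=s['frame']; b=ell(roi(S,162,205,70,70,lambda h,s,v:(h>100)&(h<130)&(s>110)&(v>60))[0]); print('scene blue',plane(s,*b[0],.022),'0.5265 -.313 expected')
l=ell(roi(S,160,195,70,60,lambda h,s,v:(s<50)&(v>110))[0]); print(l,plane(s,*l[0],.07)); save('pics/s7.png',S)
E
python3 go.py 0.45 0.2 0.2 180
```

```text
t: 9.2
eef_pos: [0.5241, -0.3121, 0.0537]
orientation: [180.0, -0.0, 180.0]
contact_force: [0.4, -0.1, 0.8]
grip_width: 0.0549
finger_force: 0.0
t: 9.87
eef_pos: [0.5241, -0.3122, 0.2131]
orientation: [180.0, -0.0, 180.0]
contact_force: [0.3, -0.3, -0.3]
grip_width: 0.0558
finger_force: 0.0
[ 0.52369636 -0.31189138  0.21162371] blue ((270.28985595703125, 174.57275390625), (137.50692749023438, 139.24644470214844), 93.77180480957031) [ 0.52057581 -0.31211883  0.022     ] lid ((270.43267822265625, 185.37841796875), (120.59220886230469, 123.416259765625), 95.96455383300781) [ 0.52079199 -0.31185259  0.076     ]
scene blue [ 0.52978814 -0.31362485  0.022     ] 0.5265 -.313 expected
((191.86813354492188, 235.24981689453125), (38.282100677490234, 42.77595901489258), 137.17532348632812) [ 0.52830548 -0.31445422  0.07      ]
([0.1849, 1.2796, 0.0313], np.float64(-0.0002))
```

The pot is centred in the blue ring to within about 2 mm in both views. Next is the gate.

```bash
python3 - <<'E'
from h import *
t=np.load('top0.npy',allow_pickle=True).item(); s=np.load('scene0.npy',allow_pickle=True).item()
for u,v in ((148.8,215.2),(154.6,216)): print(plane(t,u,v,.109))
print('scene top',plane(s,363.5,188,.109), tri(ray(t,148.8,215.2),ray(s,363.5,188)))
# rail edges in top image (crop px/2.5): left-top (75,180)->(30? ) 
a=plane(t,90+75/2.5,130+180/2.5,.022);
E
python3 -m inch '[0,0.75,0,0.2,0,0.75,0,0.2,0,0.75,0,0.2,0,0.75,0,0.2,0,0.75,0,0.2,0,0.75,0,0.2,0,0.75,0,0.2,0,0.75,0,0.2,0,0.75,0,0.2,0,0.75,0,0.2,0,0.75,0,0.2,0,0.75,0,0.2]'; python3 go.py 0.52 0.29 0.215 104
```

```text
[0.54410427 0.24966143 0.109     ]
[0.5417759  0.23529068 0.109     ]
scene top [0.54624505 0.25304586 0.109     ] (array([0.54480853, 0.25206884, 0.10706587]), [np.float64(0.0018353213212775185), np.float64(0.0018353213212776434)])
t: 10.97
eef_pos: [0.5242, -0.0132, 0.213]
orientation: [-180.0, -0.0, 143.9]
contact_force: [0.0, -0.1, 0.1]
grip_width: 0.0556
finger_force: 0.0
([0.455, 0.6062, -0.005], np.float64(0.2217))
```

```bash
python3 go.py 0.51 0.25 0.213 104; python3 -m inch '[0.405,0.53,0,0.22,0.405,0.53,0,0.22,0.405,0.53,0,0.22,0.405,0.53,0,0.22,0.405,0.53,0,0.22,0.405,0.53,0,0.22,0.405,0.53,0,0.22,0.405,0.53,0,0.22,0.405,0.53,0,0.22,0.405,0.53,0,0.22]'
python3 - <<'E'
from m import *
w=snap('wrist'); np.save('w8',w); save('pics/w8.png',w['frame'])
print(ctrl.observe()['eef_pos'])
for P in ((.545,.251,.109),(.456,.31,.022)): print(np.round(proj(w,P)))
E
```

```text
([0.4163, 0.5106, 0.0], np.float64(0.2217))
t: 11.8
eef_pos: [0.5184, 0.2535, 0.2133]
orientation: [-180.0, 0.0, 104.3]
contact_force: [0.1, -0.3, -0.2]
grip_width: 0.0556
finger_force: 0.0
[0.51846192 0.25315131 0.21355944]
[301. 208.]
[226. 111.]
```

View pics/w8.png

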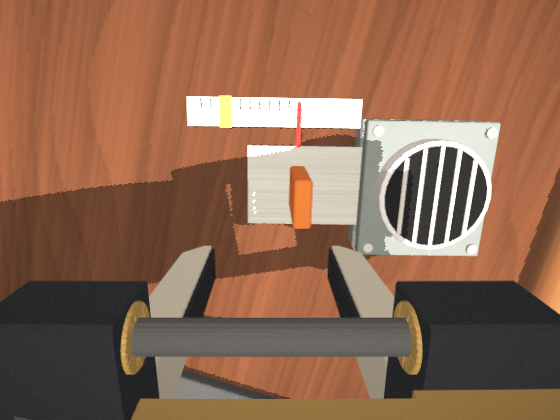

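The view shows the mark at (226,111), the pointer at (299,113), the handle top at about (303,203) and the housing on the right. All of it agrees with the projections.

Run:
```python
from m import *
w=np.load('w8.npy',allow_pickle=True).item(); W=w['frame']; t=np.load('top0.npy',allow_pickle=True).item(); s=np.load('scene0.npy',allow_pickle=True).item()
y=roi(W,200,85,50,55,lambda h,s,v:(h>20)&(h<36)&(s>110)&(v>110)); print('mark',y[1:],plane(w,*y[2],.022))
p=roi(W,285,98,30,50,lambda h,s,v:((h<7)|(h>172))&(s>120)); print('ptr',p[1:]);ys,xs=np.nonzero(p[0]); c=xs[ys<122].mean(); P=plane(w,c,112,.029); print(c,P)
# rail edges: fit white box
r=roi(W,180,85,190,50,lambda h,s,v:(s<60)&(v>140)); box=cv2.minAreaRect(np.argwhere(r[0])[:,::-1].astype(np.float32)); print(box)
u=[plane(w,x,np.mean([np.nonzero(r[0][:,x])[0].min(),np.nonzero(r[0][:,x])[0].max()]),.022) for x in (192,200,210,310,330,350)]
u=np.array(u); d=np.linalg.svd(u-u.mean(0))[2][0]; d*=np.sign(d[0]); print('gate x dir',d,np.degrees(np.arctan2(d[1],d[0])))
M=plane(w,*y[2],.022); print('pull needed',(P-M)@d,'across',(P-M)@np.array([-d[1],d[0],0]))
o=roi(W,280,155,40,85,lambda h,s,v:(h>4)&(h<18)&(s>150)&(v>80)); print(o[1:])
g=cv2.cvtColor(W,cv2.COLOR_RGB2HSV)
for yy in range(166,232,6): print(yy,[int(g[yy,x,2]) for x in range(286,316,2)])
for q in ((301,203),(303,204)): print(plane(w,*q,.109))
```

```text
mark ([220, 95, 12, 2, 13], array([225.84615385,  95.15384615])) [0.45233159 0.32513338 0.022     ]
ptr ([296, 103, 6, 44, 180], array([298.32777778, 126.61111111]))
298.75384615384615 [0.52800481 0.32746803 0.029     ]
((298.7538757324219, 113.90640258789062), (136.7979736328125, 35.05291748046875), 2.38594388961792)Traceback (most recent call last):
  File "<stdin>", line 7, in <module>
    return umr_minimum(a, axis, None, out, keepdims, initial, where)
ValueError: zero-size array to reduction operation minimum which has no identity
```

Run:
```python
from m import *
w=np.load('w8.npy',allow_pickle=True).item(); W=w['frame']
g=cv2.cvtColor(W,cv2.COLOR_RGB2HSV); print(g[111,214:240:3].tolist())
m=(g[...,1]<70)&(g[...,2]>140)
cs=[]
for x in [*range(240,292,4),*range(306,356,4)]:
    k=np.nonzero(m[85:140,x])[0]; cs.append((x,85+(k.min()+k.max())/2,k.max()-k.min()))
u=np.array([plane(w,a,b,.022) for a,b,_ in cs]); d=np.linalg.svd(u-u.mean(0))[2][0]; d*=np.sign(d[0]); print('gate x',d,np.degrees(np.arctan2(d[1],d[0])),[c[2] for c in cs][::4])
a=(g[85:140,200:250,1]>140)&(g[85:140,200:250,0]>19)&(g[85:140,200:250,0]<40)&(g[85:140,200:250,2]>150); yy,xx=np.nonzero(a); print(a.sum(),xx.mean()+200,yy.mean()+85)
M=plane(w,xx.mean()+200,yy.mean()+85,.022); P=plane(w,298.75,112,.029); n=np.array([-d[1],d[0],0]); print('M',M,'P',P,'pull',(P-M)@d,'across',(P-M)@n)
for yv in range(166,232,6): print(yv,[int(g[yv,x,2]) for x in range(286,318,2)],[int(g[yv,x,0]) for x in range(286,318,2)][4:12:3])
for q in ((301,203),(303,204)): H=plane(w,*q,.109); print(H,'rel ptr',(H-P)@d,(H-P)@n)
```

```text
[[0, 0, 255], [0, 0, 255], [30, 103, 255], [30, 105, 255], [30, 103, 255], [30, 102, 255], [0, 0, 255], [0, 0, 255], [0, 0, 255]]
gate x [0.97285168 0.23142948 0.        ] 13.381245737515492 [np.int64(29), np.int64(29), np.int64(29), np.int64(29), np.int64(29), np.int64(29), np.int64(29)]
14 225.42857142857142 97.35714285714286
M [0.45238472 0.32292847 0.022     ] P [0.52800105 0.32746706 0.029     ] pull 0.07461383166564381 across -0.013084468726156312
166 [216, 217, 211, 197, 194, 190, 194, 196, 196, 210, 214, 214, 212, 216, 213, 214] [11, 12, 20]
172 [217, 218, 171, 180, 190, 194, 193, 192, 192, 192, 189, 215, 214, 214, 213, 217] [11, 11, 11]
178 [221, 218, 165, 166, 183, 189, 194, 193, 196, 191, 191, 192, 200, 219, 218, 220] [11, 11, 11]
184 [223, 222, 167, 166, 199, 238, 245, 246, 245, 245, 245, 245, 240, 220, 220, 221] [11, 12, 12]
190 [215, 214, 164, 166, 207, 239, 246, 246, 245, 246, 245, 246, 238, 212, 214, 214] [11, 12, 12]
196 [219, 209, 163, 167, 217, 241, 245, 245, 245, 245, 244, 245, 237, 201, 218, 220] [11, 12, 12]
202 [220, 207, 166, 163, 220, 242, 245, 245, 245, 245, 245, 244, 236, 200, 218, 217] [11, 12, 12]
208 [216, 215, 167, 164, 226, 242, 244, 244, 245, 244, 245, 244, 230, 219, 216, 218] [11, 12, 12]
214 [216, 217, 200, 168, 231, 243, 245, 245, 244, 244, 244, 242, 224, 216, 214, 214] [11, 12, 12]
220 [222, 219, 221, 173, 234, 243, 243, 244, 244, 243, 244, 242, 224, 219, 218, 220] [11, 12, 12]
226 [200, 124, 126, 127, 234, 244, 243, 244, 244, 242, 243, 239, 201, 108, 105, 108] [11, 12, 12]
[0.54399852 0.25560207 0.109     ] rel ptr -0.001068512362106236 -0.07361626486426277
[0.54588661 0.25517542 0.109     ] rel ptr 0.0006695806680678063 -0.07446829657215713
```

The pull needed is about 74 mm along the gate's -x. Gate yaw is 13.4°, and the handle top is at (0.545, 0.2545, 0.109). It sits 74 mm to the side of the pointer, as it should. Align, then descend.

```bash
python3 go.py 0.545 0.2545 0.213 103.4; python3 -m inch '[-0.013,0.066,0,0.0055,-0.013,0.066,0,0.0055,-0.013,0.066,0,0.0055,-0.013,0.066,0,0.0055,-0.013,0.066,0,0.0055]'; python3 go.py 0.545 0.2545 0.043 103.4;  python3 - <<'E'
from m import *
w=snap('wrist'); g=cv2.cvtColor(w['frame'],cv2.COLOR_RGB2HSV); np.save('w9',w)
m=((g[...,0]>8)&(g[...,0]<15)&(g[...,1]>150)&(g[...,2]>225)).astype(np.uint8); n,l,st,c=cv2.connectedComponentsWithStats(m); i=1+np.argmax(st[1:,4]); print(st[i],c[i],plane(w,*c[i],.109))
w8=np.load('w8.npy',allow_pickle=True).item(); print(tri(ray(w,*c[i]),ray(w8,302,205)))
E
```

```text
([-0.0131, 0.0651, 0.0014], np.float64(0.005))
t: 12.27
eef_pos: [0.5447, 0.2552, 0.2139]
orientation: [180.0, -0.0, 103.3]
contact_force: [-0.7, 0.2, 0.2]
grip_width: 0.0557
finger_force: 0.0
([-0.0019, 0.0001, 0.4273], np.float64(-0.0004))
[264 175  17  48 779] [271.70474968 198.09370988] [0.54524879 0.25520319 0.109     ]
(array([0.54526855, 0.25465769, 0.10899862]), [np.float64(0.0005294526436369313), np.float64(0.0005294526436369924)])
```

```bash
python3 -m inch '[0,0,0.08,0,0,0,0.16,0,0,0,0.24,0,0,0,0.3,0,0,0,0.34,0,0,0,0.38,0,0,0,0.41,0,0,0,0.425,0,0,0,0.425,0,0,0,0.425,0]'; python3 -m inch '[0,0,0,0,0,0,0,0,0,0,0,0,0,0,0,0,0,0,0,0,0,0,0,0,0,0,0,0,0,0,0,0]' 0 35
```

```text
t: 13.15
eef_pos: [0.5451, 0.2561, 0.0444]
orientation: [180.0, -0.0, 103.4]
contact_force: [0.1, -1.0, 0.1]
grip_width: 0.0557
finger_force: 0.0
t: 13.82
eef_pos: [0.5452, 0.2561, 0.0438]
orientation: [180.0, -0.0, 103.4]
contact_force: [1.3, 0.2, -1.0]
grip_width: 0.016
finger_force: 35.0
```

Gripped: 16 mm, 35 N. Now pull.

```bash
python3 -m inch '[0,-0.01,0,0,0,-0.025,0,0,0,-0.045,0,0,0,-0.065,0,0,0,-0.085,0,0,0,-0.105,0,0,0,-0.125,0,0,0,-0.145,0,0,0,-0.163,0,0,0,-0.175,0,0,0,-0.182,0,0,0,-0.185,0,0,0,-0.185,0,0,0,-0.185,0,0,0,-0.185,0,0]'
python3 - <<'E'
from m import *
w=snap('wrist'); np.save('w10',w); W=w['frame']; g=cv2.cvtColor(W,cv2.COLOR_RGB2HSV); s=snap('scene')
A=np.hstack([cv2.resize(W,(400,300)),cv2.resize(s['frame'][150:255,310:450],(400,300),interpolation=2)]); save('pics/f.png',A)
M=np.array([.4557,.3102,.022]); print(proj(w,M),ctrl.observe()['eef_pos'])
h,S,v=[g[...,i].astype(int) for i in range(3)]
for nm,m in (('y',(h>22)&(h<38)&(S>70)&(v>120)),('r',((h<7)|(h>172))&(S>130)&(v>90))):
    m[240:]=0; n,l,st,c=cv2.connectedComponentsWithStats(m.astype(np.uint8)); print(nm,[(st[i].tolist(),c[i].round(1).tolist()) for i in range(1,n) if st[i][4]>40][:6])
E
```

```text
t: 15.07
eef_pos: [0.4733, 0.2388, 0.0438]
orientation: [179.9, 0.0, 103.4]
contact_force: [9.1, 1.2, -3.8]
grip_width: 0.0157
finger_force: 35.0
(np.float64(269.91608550653973), np.float64(109.69287130534535)) [0.47332398 0.23885921 0.04385212]
y [([258, 82, 22, 57, 747], [267.6, 106.8])]
r [([267, 93, 9, 79, 585], [270.9, 133.6])]
```

View pics/f.png

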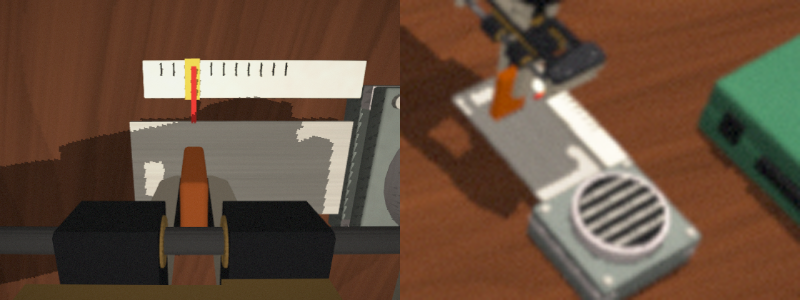

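The pointer stands over the yellow mark, at x about 271 against the mark's 258–280 px, so the error is about 1 mm. Hold it and hand in.

```bash
python3 -m inch '[0,0,0,0,0,0,0,0,0,0,0,0,0,0,0,0,0,0,0,0,0,0,0,0]'; python3 -c "
from plant import ctrl
print(ctrl.job_done())"
```

```text
t: 15.67
eef_pos: [0.4733, 0.2388, 0.0438]
orientation: [179.9, 0.0, 103.4]
contact_force: [9.3, 1.2, -3.3]
grip_width: 0.0157
finger_force: 35.0
the job is handed in; nothing more can be done
None
```

I handed the job in at about 16 s, though no verdict came back: the pot stands centred in the blue ring to within about 2 mm and has been let go, and the arm is holding the gate open with its pointer within about 1 mm of the middle of the yellow mark.

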